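# Two-button drawer release on a grain analyser

### The job

Open the grain analyser's drawer with its two-button release: with one fingertip on each green button, press both fully down together and keep them down without letting go while the blue-fronted drawer creeps out. When the drawer is fully out, lift off so that both buttons spring back up. Do not touch the drawer, and leave the two bottles and the steel cup where they stand.

Things in the scene. Friction and masses are not known exactly. Their poses are not given: they have to be found in the camera images.
- analyser: White box fixed to the bench, 240 mm deep (its x), 200 mm wide (y), 100 mm high; origin at the centre of its underside, z up; its -x side is the front, where the drawer comes out. On top, a yellow panel with two green buttons in a row along its y, 56 mm apart between centres, 20 mm in front of its centre; behind them a flat dark display. The buttons are its highest parts.
- left_button: Left (+y of the analyser) green round cap, 28 mm in diameter; origin at the centre of its flat top, 125 mm above the bench when up. Stands 13 mm proud of a black collar (42 mm in diameter, on the analyser's top). Goes 8 mm straight down and springs back. Takes 1.3 N to start, 4 N to be fully down (8 N for the pair).
- right_button: Right (-y of the analyser) green button, the same. 28 mm gap between the two caps.
- left_top (a point): Centre of the left button's top face; goes down with it.
- right_top (a point): Centre of the right button's top face; goes down with it.
- left_press (a joint): How far the left button is pressed, m: 0 up, 0.008 fully down. Its catch lets go of the drawer at about 0.0045.
- right_press (a joint): The same for the right button.
- drawer: Grey sample tray with a blue front plate 178 mm wide and 48 mm high (top edge 60 mm above the bench) and a fixed round steel cell. Its origin is the analyser's when shut and travels with the drawer, which slides out of the analyser's front (-x), well below the buttons. Not to be touched.
- drawer_front (a point): Middle of the upper edge of the drawer's blue front plate, 60 mm above the bench, 126 mm in front of the analyser's centre when shut.
- drawer_slide (a joint): How far the drawer is out, m: 0 shut, 0.060 fully out at its stop. A damped spring drives it out at about 13 mm/s while BOTH buttons are down (5 s in all). Each button has its own catch: with either one up the drawer is held (at the latest 12 mm further on). It does not go back in by itself.
- bottle_black: Loose white sample bottle with a black cap, 58 mm in diameter, 115 mm high, origin at the centre of its underside. Stands beside or behind the analyser. Leave it alone.
- bottle_blue: Loose white sample bottle with a blue cap, 54 mm in diameter, 105 mm high, origin at the centre of its underside. Leave it alone.
- cup: Loose open steel cup, 60 mm across the rim, 60 mm high, origin at the centre of its underside. Leave it alone.

How it is judged:
By the outcome, as a careful person would: the job done as asked, in the order asked, and still so for the second after the job is handed in, with the robot touching nothing.
It also fails if it takes over 38 s, if anything falls off the work surface, if the arm or the gripper's body presses on something with over 40 N, if the wrist force passes 120 N, or if a joint passes its speed limit or range.

### The arm

A 7-joint arm with a two-finger parallel gripper is mounted at the origin on the work surface. World frame = base frame: x ahead of the robot, y to its left, z up, the work surface at z = 0. Lengths are in mm, angles in rad, forces in N, time in s.
With the tool pointing down it reaches from about 425 to 925 mm from the base axis. Payload 6.8 kg.
Tool frame: the origin (TCP) lies at the very end of the fingers, on their centre line; the grasp point (between the pads) lies 19 mm behind it; z points along the fingers, y is the line along which they close (so a half turn about z gives the same grasp; the last joint's range is limited). The gripper opens to 88 mm and grips with 3 to 60 N. Pads are 20 mm wide; open, the fingers measure 115 mm over their backs; the gripper's body (75 mm by 178 mm) begins 61 mm behind the grasp point.
Start: joints at [1.186, 0.477, 0.022, 1.555, -0.011, 1.109, -0.083], TCP at [184.472, -649.321, 222.664] pointing down, gripper open.
Joint ranges: [-2.96, 2.96], [-0.34, 2.1], [-1.41, 1.46], [0.24, 2.44], [-1.37, 4.51], [0.17, 1.92], [-2.96, 2.96]. Speed limits (rad/s): [2.39, 2.39, 3.14, 3.14, 3.14, 3.14, 3.14].

### API

Orientations are given as a unit quaternion [w, x, y, z].
In Python, from station import manip, camera, camera_params gives the robot as it stands.
- The arm moves only by the shell command python3 -m inch 'ROWS'. ROWS is JSON, a list of rows, each an object of numbers: "wx", "wy", "wz": the turn, a rotation vector about the tool's x, y, z in degrees; "dx", "dy", "dz": the shift along the tool's x, y, z in m; "grip": the opening, from 0 (shut) to 1 (fully open). In form: [{"wx": .., "wy": .., "wz": .., "dx": .., "dy": .., "dz": .., "grip": ..}, ...]. A call has 1 to 20 rows; each row is the pose to reach, as a shift and turn from the pose commanded when the call began, along the tool's axes at that moment; what a row does not reach only later rows make up. A row lasts 1/8 s, in which the tool goes at most 62.5 mm and 10.7 degrees, less where a joint would pass 70% of its speed; a pose out of reach is approached as far as the arm can. A call with a gripper value outside its range is refused whole. The fingers move at their own pace and stop on an object; the grip force is fixed at half the most. Time passes only in rows, so rows that repeat a pose let the fingers close. It gives the time, the measured TCP pose, the force, the opening and the grip force at its end, in the units of the state.
- manip.state(): the state, without advancing time (a new reading comes with each control period).
- camera(name): name is "scene" or "top"; returns the picture (384x512x3 uint8, red, green, blue); there is no depth.
- camera_params(name): a dict with "fx", "fy", "cx", "cy" (pixels), "T" (4x4, takes a point from camera to world coordinates). Camera axes: x right, y down, z forward; pixel columns grow to the right and rows downward; lengths in mm; the calibration is good to about 2 mm. A picture is of the moment at which its call begins. camera_params takes no time and is no camera call.
- manip.sign_off(): hands the job in; it is judged then, once.
The state is a dict: "t": time; "qpos": joint angles; "joint_velocities": joint speeds; "tau": joint torques, N m; "tool_pos": TCP position; "ee_rot": TCP orientation; "ft_force": force on the tool from outside, world axes, zero at the start; "wrist_torque": the same for the moment, N m; "opening": finger opening in mm; "grasp_force": force on a finger pad.
Only numpy, scipy, OpenCV 4.12 (cv2) and the standard library are available. Lean on these libraries where they do the work, as an engineer would, in place of code of your own. Each camera call takes 0.05 s, during which the arm holds its last target. There are 200 camera calls.

## Working session

There is one attempt and no reset: what is moved stays moved. The work goes in short steps, Python scripts to look and compute and a shell command to move; the robot and the scene stay as the last step left them, time stands still between calls to the robot, and variables do not carry over. Pictures are saved under pics/ and viewed, at most 10 in all, crops included, and the job is handed in when it is done.

```bash
mkdir -p pics; ls
python3 - <<'E'
from station import manip,camera,camera_params
import cv2
for n in("scene","top"):
    cv2.imwrite(f"pics/{n}0.png",camera(n)[:,:,::-1]); p=camera_params(n); print(n,p)
s=manip.state(); print(s)
E
```

```text
pics
scene {'fx': 438.8490120704646, 'fy': 438.8490120704646, 'cx': 253.17286871601692, 'cy': 190.9354402995351, 'T': array([[ 4.53515310e-01,  6.33392041e-01, -6.27007484e-01,
         1.23618793e+03],
       [ 8.91025051e-01, -3.06471161e-01,  3.34887722e-01,
        -2.57456711e+02],
       [ 1.99555061e-02, -7.10556085e-01, -7.03357539e-01,
         7.79241830e+02],
       [ 0.00000000e+00,  0.00000000e+00,  0.00000000e+00,
         1.00000000e+00]])}
top {'fx': 422.3196137810363, 'fy': 422.3196137810363, 'cx': 255.46026390581136, 'cy': 193.0898180499862, 'T': array([[ 9.12020102e-03, -9.94545145e-01,  1.03907539e-01,
         5.24806017e+02],
       [-9.99914866e-01, -8.10071022e-03,  1.02293113e-02,
         4.68495438e+01],
       [-9.33178700e-03, -1.03991987e-01, -9.94534356e-01,
         9.65001265e+02],
       [ 0.00000000e+00,  0.00000000e+00,  0.00000000e+00,
         1.00000000e+00]])}
{'t': 0.1, 'qpos': array([ 1.18588216,  0.47771707,  0.02234071,  1.55632678, -0.01148893,
        1.10930883, -0.08309853]), 'joint_velocities': array([ 4.89700867e-04, -2.99588111e-03,  8.45076916e-04, -4.62036044e-03,
       -5.95171541e-05, -8.43033253e-04, -5.53793466e-04]), 'tau': array([ 4.71788997e-03, -5.84087992e+01,  1.53947119e+00, -2.73313844e+01,
       -5.42383420e-02,  1.30426255e-02,  6.07646916e-05]), 'tool_pos': array([ 184.31263519, -648.78939452,  221.79005864]), 'ee_rot': array([-7.96856731e-04,  9.90434730e-01,  1.37979637e-01, -1.75291888e-04]), 'ft_force': array([ 0.72357611, -0.31467825, -0.36758033]), 'wrist_torque': array([-0.03817255,  0.03312068,  0.03932155]), 'grasp_force': 0.0, 'opening': 87.54926793433266}
```

View pics/top0.png

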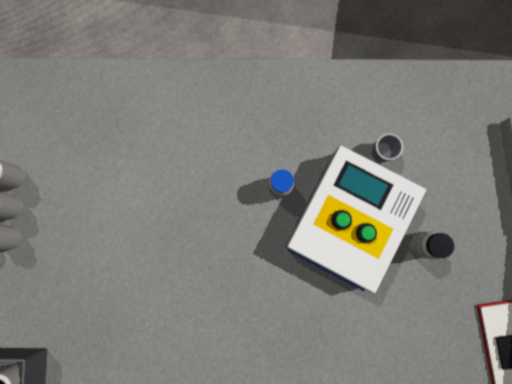

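View pics/scene0.png

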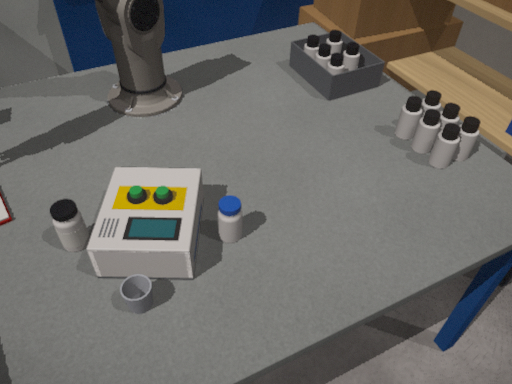

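The top view shows the analyser turned about 30°, with the green caps near (342,219) and (367,232). The scene view shows them near (137,193) and (163,195). I'll measure them in enlarged crops.

```bash
cat > h.py <<'E'
import numpy as np,cv2
from station import camera_params
def ray(n,uv,z):
    p=camera_params(n);T=p["T"]
    d=T[:3,:3]@np.array([(uv[0]-p["cx"])/p["fx"],(uv[1]-p["cy"])/p["fy"],1])
    return T[:3,3]+d*(z-T[2,3])/d[2]
def proj(n,X):
    p=camera_params(n);T=p["T"];c=T[:3,:3].T@(np.asarray(X)-T[:3,3])
    return np.array([p["fx"]*c[0]/c[2]+p["cx"],p["fy"]*c[1]/c[2]+p["cy"]])
E
python3 - <<'E'
from h import *
im=[]
for n,(u,v) in (("top",(354,226)),("scene",(150,194))):
    a=cv2.imread(f"pics/{n}0.png")
    c=a[v-25:v+25,u-32:u+32]; im.append(cv2.resize(c,None,fx=6,fy=6,interpolation=cv2.INTER_CUBIC))
    h=cv2.cvtColor(a,cv2.COLOR_BGR2HSV); m=cv2.inRange(h,(50,120,60),(75,255,255))
    k,l,st,ce=cv2.connectedComponentsWithStats(m)
    P=[]
    for i in range(1,k):
        if st[i,4]>60: P.append(ray(n,ce[i],125)); print(n,st[i],ce[i],P[-1])
    d=P[0]-P[1]; print(np.hypot(*d[:2]),(P[0]+P[1])/2)
cv2.imwrite("pics/crop.png",np.hstack(im))
E
```

```text
top [336 212  15  15 178] [342.79775281 219.15168539] [ 562.01083787 -118.20315123  125.        ]
top [361 225  15  16 180] [367.88888889 232.44444444] [ 536.20144249 -167.35824116  125.        ]
55.51889548087054 [ 549.10614018 -142.7806962   125.        ]
scene [129 186  13  12 119] [134.96638655 191.31932773] [ 545.73993456 -170.19090112  125.        ]
scene [156 187  13  11 109] [161.42201835 191.72477064] [ 570.98277548 -120.80538302  125.        ]
55.46287420990284 [ 558.36135502 -145.49814207  125.        ]
```

View pics/crop.png

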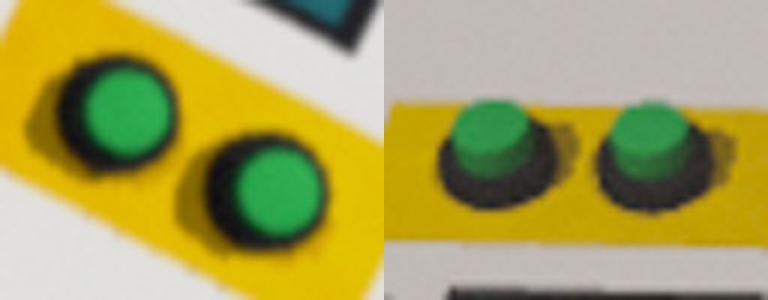

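The crop shows both caps. In the top view the left one is near (342.7,219.0) and the right one near (367.8,232.4). In the scene view the cap sides are visible too, and the top faces alone are centred near (135.3,189.1) for the right cap and (161.9,189.6) for the left.

Run:
```python
from h import *
from station import manip
from scipy.spatial.transform import Rotation as R
L=[ray("top",(342.7,219.0),125),ray("scene",(161.9,189.6),125)]
Rr=[ray("top",(367.8,232.4),125),ray("scene",(135.3,189.1),125)]
for l,r in zip(L,Rr): print(l,r,(l+r)/2,np.linalg.norm(l-r),np.degrees(np.arctan2(*(l-r)[[1,0]])))
# 2-view check: cap top height by triangulation
for a,b in(((342.7,219.0),(161.9,189.6)),((367.8,232.4),(135.3,189.1))):
    o=[];d=[]
    for n,uv in(("top",a),("scene",b)):
        p0=ray(n,uv,0);p1=ray(n,uv,200);o.append(p0);d.append((p1-p0)/np.linalg.norm(p1-p0))
    A=sum(np.eye(3)-np.outer(x,x) for x in d);bb=sum((np.eye(3)-np.outer(x,x))@y for x,y in zip(d,o))
    print("tri",np.linalg.solve(A,bb))
M=(sum(L)+sum(Rr))/4; v=(sum(L)-sum(Rr));yaw=np.arctan2(v[1],v[0])
s=manip.state();q=s["ee_rot"];T=R.from_quat(q[[1,2,3,0]]);m=T.as_matrix()
print(M,np.degrees(yaw),m)
for g in (yaw,yaw+np.pi):
    y=np.array([np.cos(g),np.sin(g),0]);z=np.array([0,0,-1.]);D=R.from_matrix(np.c_[np.cross(y,z),y,z])
    print("rotvec deg",np.degrees((T.inv()*D).as_rotvec()))
for h in(180,145,127): print(h,m.T@(np.r_[M[:2],h]-s["tool_pos"]))
```

```text
[ 562.30974427 -118.01335251  125.        ] [ 536.28732063 -167.18466587  125.        ] [ 549.29853245 -142.59900919  125.        ] 55.632585675947865 62.11132875385408
[ 565.33143738 -117.85816517  125.        ] [ 539.55979126 -167.68000865  125.        ] [ 552.44561432 -142.76908691  125.        ] 56.092725296305574 62.64855730123234
tri [ 562.62257303 -117.89536533  122.66572875]
tri [ 536.42978518 -167.58082413  122.23223453]
[ 550.87207339 -142.68404805  125.        ] 62.381049320954965 [[ 9.61923178e-01  2.73319370e-01 -5.67130353e-04]
 [ 2.73319929e-01 -9.61921969e-01  1.53009574e-03]
 [-1.27330341e-04 -1.62684259e-03 -9.99998669e-01]]
rotvec deg [-5.29735285e-02 -1.07581735e-01 -1.36519100e+02]
rotvec deg [-8.59260980e-02  4.23102360e-02  4.34808529e+01]
180 [ 490.93601818 -386.57807096   42.35650565]
145 [ 490.94047474 -386.52113147   77.35645905]
127 [ 490.94276668 -386.4918483    95.35643509]
```

```bash
python3 -m inch '[{"dx":0.03,"dy":-0.023,"wz":3,"grip":0.48},{"dx":0.07,"dy":-0.055,"wz":7,"grip":0.48},{"dx":0.11,"dy":-0.087,"wz":10,"grip":0.48},{"dx":0.15,"dy":-0.118,"wz":14,"grip":0.48},{"dx":0.19,"dy":-0.15,"wz":18,"grip":0.48},{"dx":0.23,"dy":-0.181,"wz":22,"grip":0.48},{"dx":0.27,"dy":-0.213,"wz":26,"grip":0.48},{"dx":0.31,"dy":-0.244,"wz":30,"grip":0.48},{"dx":0.35,"dy":-0.276,"wz":34,"grip":0.48},{"dx":0.39,"dy":-0.307,"wz":37,"grip":0.48},{"dx":0.43,"dy":-0.339,"wz":40,"grip":0.48},{"dx":0.46,"dy":-0.362,"wz":42,"grip":0.48},{"dx":0.48,"dy":-0.378,"wz":43,"grip":0.48},{"dx":0.491,"dy":-0.3866,"wz":43.5,"dz":0.02,"grip":0.48},{"dx":0.491,"dy":-0.3866,"wz":43.5,"dz":0.042,"grip":0.48},{"dx":0.491,"dy":-0.3866,"wz":43.5,"dz":0.042,"grip":0.48}]'
```

```text
$[0]: bad value
```

Run:
```python
from h import *
from station import manip,camera
s=manip.state();print(s["t"],s["tool_pos"],s["ee_rot"],s["opening"],s["ft_force"],s["qpos"])
im=[]
for n,(u,v) in (("top",(354,226)),("scene",(150,185))):
    a=camera(n)[v-60:v+60,u-50:u+50,::-1]; im.append(cv2.resize(a,None,fx=4,fy=4,interpolation=cv2.INTER_CUBIC))
cv2.imwrite("pics/c2.png",np.hstack(im))
```

```text
0.1 [ 184.31263519 -648.78939452  221.79005864] [-7.96856731e-04  9.90434730e-01  1.37979637e-01 -1.75291888e-04] 87.54926793433266 [ 0.72357611 -0.31467825 -0.36758033] [ 1.18588216  0.47771707  0.02234071  1.55632678 -0.01148893  1.10930883
 -0.08309853]
```

View pics/c2.png

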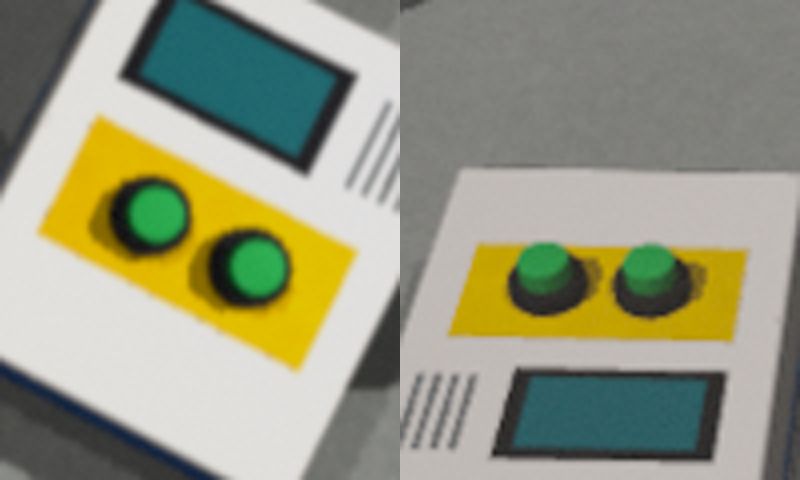

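The call was refused and the arm hasn't moved, so this crop only shows the buttons with nothing over them. All seven keys are probably required in every row.

```bash
python3 -m inch '[{"wx":0,"wy":0,"wz":3,"dx":0.03,"dy":-0.023,"dz":0,"grip":0.48},{"wx":0,"wy":0,"wz":7,"dx":0.07,"dy":-0.055,"dz":0,"grip":0.48},{"wx":0,"wy":0,"wz":10,"dx":0.11,"dy":-0.087,"dz":0,"grip":0.48},{"wx":0,"wy":0,"wz":14,"dx":0.15,"dy":-0.118,"dz":0,"grip":0.48},{"wx":0,"wy":0,"wz":18,"dx":0.19,"dy":-0.15,"dz":0,"grip":0.48},{"wx":0,"wy":0,"wz":22,"dx":0.23,"dy":-0.181,"dz":0,"grip":0.48},{"wx":0,"wy":0,"wz":26,"dx":0.27,"dy":-0.213,"dz":0,"grip":0.48},{"wx":0,"wy":0,"wz":30,"dx":0.31,"dy":-0.244,"dz":0,"grip":0.48},{"wx":0,"wy":0,"wz":34,"dx":0.35,"dy":-0.276,"dz":0,"grip":0.48},{"wx":0,"wy":0,"wz":37,"dx":0.39,"dy":-0.307,"dz":0,"grip":0.48},{"wx":0,"wy":0,"wz":40,"dx":0.43,"dy":-0.339,"dz":0,"grip":0.48},{"wx":0,"wy":0,"wz":42,"dx":0.46,"dy":-0.362,"dz":0,"grip":0.48},{"wx":0,"wy":0,"wz":43,"dx":0.48,"dy":-0.378,"dz":0,"grip":0.48},{"wx":0,"wy":0,"wz":43.5,"dx":0.491,"dy":-0.3866,"dz":0.02,"grip":0.48},{"wx":0,"wy":0,"wz":43.5,"dx":0.491,"dy":-0.3866,"dz":0.042,"grip":0.48},{"wx":0,"wy":0,"wz":43.5,"dx":0.491,"dy":-0.3866,"dz":0.042,"grip":0.48}]'
```

```text
t: 2.2
tool_pos: [549.8, -142.9, 179.1]
ee_rot: [0.0, 0.971, -0.239, -0.002]
ft_force: [0.5, -0.4, 0.8]
opening: 42.0
grasp_force: 0.0
```

Run:
```python
from h import *
from station import manip,camera
im=[]
for n,(u,v) in (("top",(354,226)),("scene",(150,165))):
    a=camera(n)[v-60:v+60,u-50:u+50,::-1]; im.append(cv2.resize(a,None,fx=4,fy=4,interpolation=cv2.INTER_CUBIC))
cv2.imwrite("pics/c3.png",np.hstack(im))
s=manip.state();print(s["t"],s["tool_pos"],proj("scene",s["tool_pos"]),s["qpos"])
```

```text
2.3 [ 551.20501319 -143.54035084  181.0920358 ] [143.95642422 169.31990142] [ 0.24917814  0.3535098  -0.12980845  1.8476841   0.05549917  0.94376898
 -1.95894122]
```

View pics/c3.png

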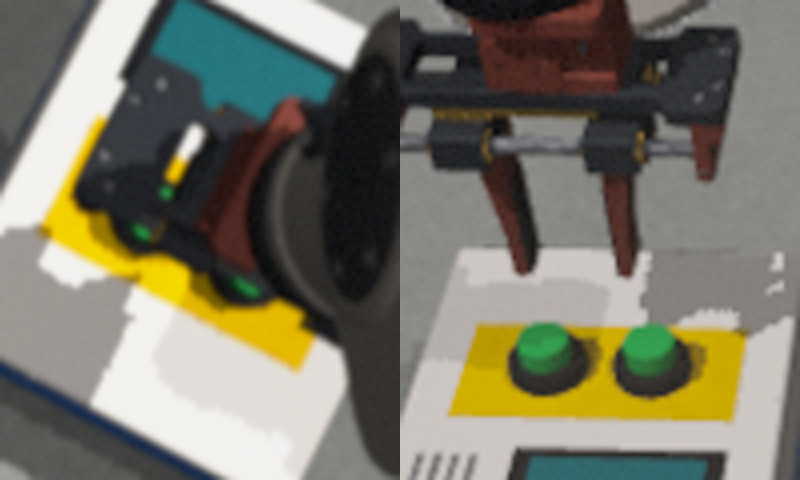

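The fingertips (scene crop, at (523,270) and (627,270)) straddle the row symmetrically, about 53 mm apart. I'll open them slightly and descend.

```bash
python3 -m inch '[{"wx":0,"wy":0,"wz":0,"dx":0,"dy":0,"dz":0.015,"grip":0.51},{"wx":0,"wy":0,"wz":0,"dx":0,"dy":0,"dz":0.035,"grip":0.51},{"wx":0,"wy":0,"wz":0,"dx":0,"dy":0,"dz":0.047,"grip":0.51},{"wx":0,"wy":0,"wz":0,"dx":0,"dy":0,"dz":0.05,"grip":0.51},{"wx":0,"wy":0,"wz":0,"dx":0,"dy":0,"dz":0.05,"grip":0.51}]'
python3 - <<'E'
from h import *
from station import manip,camera
im=[]
for n,(u,v) in (("scene",(150,185)),):
    a=camera(n)[v-40:v+40,u-50:u+50,::-1]; im.append(cv2.resize(a,None,fx=6,fy=6,interpolation=cv2.INTER_CUBIC))
cv2.imwrite("pics/c4.png",np.hstack(im))
s=manip.state();print(s["t"],s["tool_pos"],s["opening"],s["ft_force"])
E
```

```text
t: 2.92
tool_pos: [551.4, -143.3, 130.8]
ee_rot: [-0.0, 0.971, -0.239, 0.0]
ft_force: [0.6, -0.2, 0.2]
opening: 44.9
grasp_force: 0.0
2.975 [ 551.53929952 -143.32766061  131.1091809 ] 45.05690413932115 [ 0.14102459  0.4471582  -0.24253276]
```

View pics/c4.png

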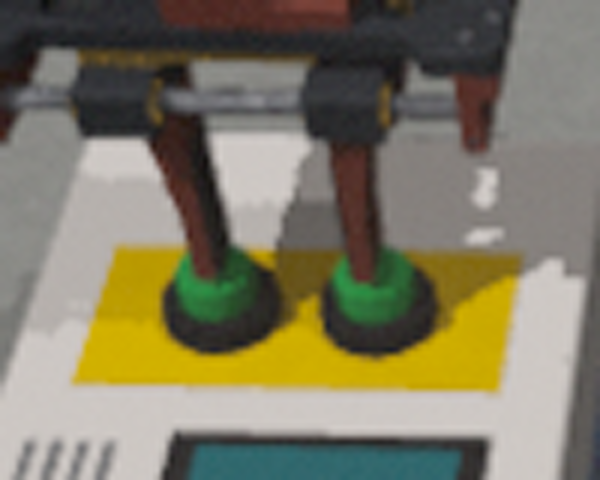

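Both fingertips, near (205,275) and (363,280) in the crop, are above the caps, whose tops are centred near (214,270) and (372,275). I'll shift about 1.5 mm along the row, then press.

```bash
python3 -m inch '[{"wx":0,"wy":0,"wz":0,"dx":0,"dy":-0.0015,"dz":0.001,"grip":0.51},{"wx":0,"wy":0,"wz":0,"dx":0,"dy":-0.0015,"dz":0.004,"grip":0.51},{"wx":0,"wy":0,"wz":0,"dx":0,"dy":-0.0015,"dz":0.008,"grip":0.51},{"wx":0,"wy":0,"wz":0,"dx":0,"dy":-0.0015,"dz":0.012,"grip":0.51},{"wx":0,"wy":0,"wz":0,"dx":0,"dy":-0.0015,"dz":0.0145,"grip":0.51},{"wx":0,"wy":0,"wz":0,"dx":0,"dy":-0.0015,"dz":0.0155,"grip":0.51},{"wx":0,"wy":0,"wz":0,"dx":0,"dy":-0.0015,"dz":0.0155,"grip":0.51}]'
```

```text
t: 3.85
tool_pos: [552.3, -141.9, 117.2]
ee_rot: [0.0, 0.971, -0.239, 0.001]
ft_force: [-5.9, 1.0, 19.9]
opening: 44.6
grasp_force: 9.6
```

```bash
python3 -m inch '[{"wx":0,"wy":0,"wz":0,"dx":0,"dy":0,"dz":0.0005,"grip":0.51},{"wx":0,"wy":0,"wz":0,"dx":0,"dy":0,"dz":0.0005,"grip":0.51},{"wx":0,"wy":0,"wz":0,"dx":0,"dy":0,"dz":0.0005,"grip":0.51},{"wx":0,"wy":0,"wz":0,"dx":0,"dy":0,"dz":0.0005,"grip":0.51},{"wx":0,"wy":0,"wz":0,"dx":0,"dy":0,"dz":0.0005,"grip":0.51},{"wx":0,"wy":0,"wz":0,"dx":0,"dy":0,"dz":0.0005,"grip":0.51},{"wx":0,"wy":0,"wz":0,"dx":0,"dy":0,"dz":0.0005,"grip":0.51},{"wx":0,"wy":0,"wz":0,"dx":0,"dy":0,"dz":0.0005,"grip":0.51},{"wx":0,"wy":0,"wz":0,"dx":0,"dy":0,"dz":0.0005,"grip":0.51},{"wx":0,"wy":0,"wz":0,"dx":0,"dy":0,"dz":0.0005,"grip":0.51},{"wx":0,"wy":0,"wz":0,"dx":0,"dy":0,"dz":0.0005,"grip":0.51},{"wx":0,"wy":0,"wz":0,"dx":0,"dy":0,"dz":0.0005,"grip":0.51}]'
python3 - <<'E'
from h import *
from station import manip,camera
s=manip.state();print(s["t"],s["tool_pos"],s["opening"],s["ft_force"],s["wrist_torque"])
a=camera("top")[170:320,250:430,::-1];b=camera("scene")[140:290,70:250,::-1]
cv2.imwrite("pics/c5.png",cv2.resize(np.hstack([a,b]),None,fx=2.2,fy=2.2,interpolation=cv2.INTER_CUBIC))
E
```

```text
t: 5.35
tool_pos: [552.3, -141.9, 117.2]
ee_rot: [0.0, 0.971, -0.239, 0.001]
ft_force: [-7.6, 2.0, 22.5]
opening: 44.7
grasp_force: 11.5
5.35 [ 552.31369218 -141.86931947  117.17450469] 44.6805677922132 [-7.59686632  1.98611756 22.48794155] [ 0.46086269  1.74515563 -0.02897646]
```

View pics/c5.png

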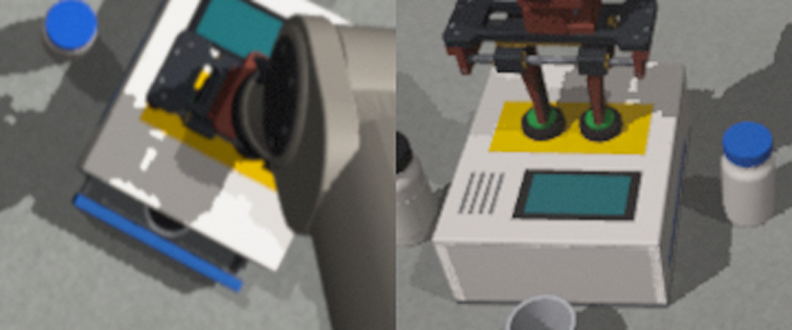

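Both caps are down in their collars, and the blue front is already out, running from (78,200) to (240,287) in the crop. I'll keep holding.

```bash
python3 -m inch '[{"wx":0,"wy":0,"wz":0,"dx":0,"dy":0,"dz":0,"grip":0.51},{"wx":0,"wy":0,"wz":0,"dx":0,"dy":0,"dz":0,"grip":0.51},{"wx":0,"wy":0,"wz":0,"dx":0,"dy":0,"dz":0,"grip":0.51},{"wx":0,"wy":0,"wz":0,"dx":0,"dy":0,"dz":0,"grip":0.51},{"wx":0,"wy":0,"wz":0,"dx":0,"dy":0,"dz":0,"grip":0.51},{"wx":0,"wy":0,"wz":0,"dx":0,"dy":0,"dz":0,"grip":0.51},{"wx":0,"wy":0,"wz":0,"dx":0,"dy":0,"dz":0,"grip":0.51},{"wx":0,"wy":0,"wz":0,"dx":0,"dy":0,"dz":0,"grip":0.51},{"wx":0,"wy":0,"wz":0,"dx":0,"dy":0,"dz":0,"grip":0.51},{"wx":0,"wy":0,"wz":0,"dx":0,"dy":0,"dz":0,"grip":0.51},{"wx":0,"wy":0,"wz":0,"dx":0,"dy":0,"dz":0,"grip":0.51},{"wx":0,"wy":0,"wz":0,"dx":0,"dy":0,"dz":0,"grip":0.51},{"wx":0,"wy":0,"wz":0,"dx":0,"dy":0,"dz":0,"grip":0.51},{"wx":0,"wy":0,"wz":0,"dx":0,"dy":0,"dz":0,"grip":0.51},{"wx":0,"wy":0,"wz":0,"dx":0,"dy":0,"dz":0,"grip":0.51},{"wx":0,"wy":0,"wz":0,"dx":0,"dy":0,"dz":0,"grip":0.51},{"wx":0,"wy":0,"wz":0,"dx":0,"dy":0,"dz":0,"grip":0.51},{"wx":0,"wy":0,"wz":0,"dx":0,"dy":0,"dz":0,"grip":0.51},{"wx":0,"wy":0,"wz":0,"dx":0,"dy":0,"dz":0,"grip":0.51},{"wx":0,"wy":0,"wz":0,"dx":0,"dy":0,"dz":0,"grip":0.51}]'
python3 - <<'E'
from station import camera
import cv2
cv2.imwrite("pics/t7.png",camera("top")[:,:,::-1])
E
python3 -m inch '[{"wx":0,"wy":0,"wz":0,"dx":0,"dy":0,"dz":0,"grip":0.51},{"wx":0,"wy":0,"wz":0,"dx":0,"dy":0,"dz":0,"grip":0.51},{"wx":0,"wy":0,"wz":0,"dx":0,"dy":0,"dz":0,"grip":0.51},{"wx":0,"wy":0,"wz":0,"dx":0,"dy":0,"dz":0,"grip":0.51},{"wx":0,"wy":0,"wz":0,"dx":0,"dy":0,"dz":0,"grip":0.51},{"wx":0,"wy":0,"wz":0,"dx":0,"dy":0,"dz":0,"grip":0.51},{"wx":0,"wy":0,"wz":0,"dx":0,"dy":0,"dz":0,"grip":0.51},{"wx":0,"wy":0,"wz":0,"dx":0,"dy":0,"dz":0,"grip":0.51},{"wx":0,"wy":0,"wz":0,"dx":0,"dy":0,"dz":0,"grip":0.51},{"wx":0,"wy":0,"wz":0,"dx":0,"dy":0,"dz":0,"grip":0.51},{"wx":0,"wy":0,"wz":0,"dx":0,"dy":0,"dz":0,"grip":0.51},{"wx":0,"wy":0,"wz":0,"dx":0,"dy":0,"dz":0,"grip":0.51},{"wx":0,"wy":0,"wz":0,"dx":0,"dy":0,"dz":0,"grip":0.51},{"wx":0,"wy":0,"wz":0,"dx":0,"dy":0,"dz":0,"grip":0.51},{"wx":0,"wy":0,"wz":0,"dx":0,"dy":0,"dz":0,"grip":0.51},{"wx":0,"wy":0,"wz":0,"dx":0,"dy":0,"dz":0,"grip":0.51}]'
python3 - <<'E'
from station import camera,manip
from h import *
cv2.imwrite("pics/t8.png",camera("top")[:,:,::-1])
# predicted drawer front ends (fully out); analyser axes from yaw
y=np.array([np.cos(np.radians(62.4)),np.sin(np.radians(62.4)),0]);x=np.array([y[1],-y[0],0])
c=np.array([551,-142.5,0])+20*x
for o in(0,40,60): print(o,[proj("top",c-(126+o)*x+sg*89*y+[0,0,60]).round(1) for sg in(1,-1)])
for f in("t7","t8"):
    m=cv2.inRange(cv2.cvtColor(cv2.imread(f"pics/{f}.png"),cv2.COLOR_BGR2HSV),(100,120,60),(125,255,255));m[:200]=0
    k,l,st,ce=cv2.connectedComponentsWithStats(m);print(f,[(st[i].tolist(),ce[i].round(2).tolist()) for i in range(1,k) if st[i,4]>40])
E
```

```text
t: 7.95
tool_pos: [552.3, -141.9, 117.2]
ee_rot: [0.0, 0.971, -0.239, 0.001]
ft_force: [-7.1, 0.8, 22.3]
opening: 44.4
grasp_force: 11.5
t: 10.0
tool_pos: [552.3, -141.9, 117.2]
ee_rot: [0.0, 0.971, -0.239, 0.001]
ft_force: [-7.9, 2.3, 23.4]
opening: 44.9
grasp_force: 11.5
0 [array([288.2, 250.1]), array([363.4, 290.4])]
40 [array([279.4, 266.9]), array([354.8, 307.6])]
60 [array([275. , 275.3]), array([350.5, 316.2])]
t7 [([276, 272, 77, 44, 558], [313.92, 293.43])]
t8 [([276, 272, 77, 44, 557], [313.92, 293.44])]
```

The drawer front was in the same place at 7.95 s and 10.0 s, where full travel predicts, so it is at its stop. Lifting off.

```bash
python3 -m inch '[{"wx":0,"wy":0,"wz":0,"dx":0,"dy":0,"dz":-0.008,"grip":0.51},{"wx":0,"wy":0,"wz":0,"dx":0,"dy":0,"dz":-0.018,"grip":0.51},{"wx":0,"wy":0,"wz":0,"dx":0,"dy":0,"dz":-0.035,"grip":0.51},{"wx":0,"wy":0,"wz":0,"dx":0,"dy":0,"dz":-0.06,"grip":0.51},{"wx":0,"wy":0,"wz":0,"dx":0,"dy":0,"dz":-0.08,"grip":0.51},{"wx":0,"wy":0,"wz":0,"dx":0,"dy":0,"dz":-0.09,"grip":0.51},{"wx":0,"wy":0,"wz":0,"dx":0,"dy":0,"dz":-0.09,"grip":0.51},{"wx":0,"wy":0,"wz":0,"dx":0,"dy":0,"dz":-0.09,"grip":0.51}]'
python3 - <<'E'
from station import camera
import cv2,numpy as np
a=camera("top")[130:330,240:470,::-1];b=camera("scene")[110:310,30:260,::-1]
cv2.imwrite("pics/c9.png",cv2.resize(np.hstack([a,b]),None,fx=1.7,fy=1.7,interpolation=cv2.INTER_CUBIC))
E
```

```text
t: 11.05
tool_pos: [551.3, -141.8, 203.9]
ee_rot: [0.0, 0.971, -0.239, -0.001]
ft_force: [0.2, -0.5, -0.8]
opening: 44.8
grasp_force: 0.0
```

View pics/c9.png

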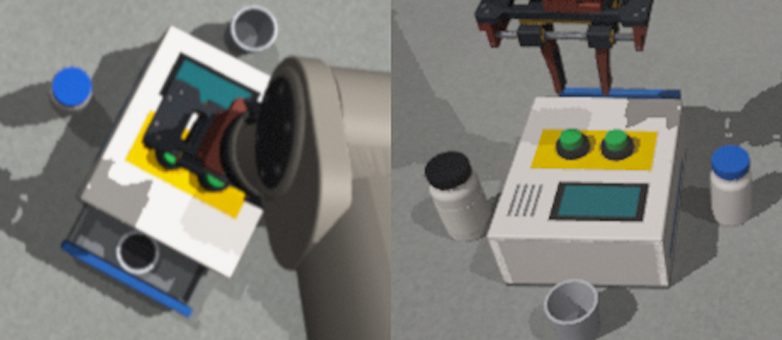

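The drawer is fully out, with its blue front from (65,245) to (190,312) in the top crop. Both buttons are up at (571,140) and (617,142), the bottles and cup haven't moved, and the gripper is clear.

```bash
python3 -c "
from station import manip
print(manip.sign_off())"
```

```text
the job is handed in; nothing more can be done
None
```

The job is handed in at about 11 s: both buttons were pressed and held until the drawer was fully out, then released and seen back up, with the drawer, bottles and cup untouched.

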